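# Load the bench balance and hold its sprung trim cover at the index

### The job

Set the largest of the three check weights gently upright on the middle of the balance's round pan and let go of it. Then lift the sprung cover beside the pan by its handle until it is in line with the index arm at its side, and finish while still holding it there, so that a colleague can get at the trim screws under it. Leave the index arm, the two smaller weights and the roll of black tape as they are.

Things in the scene. Friction and masses are not known exactly. Their poses are not given: they have to be found in the camera images.
- balance: Grey bench balance, 160 mm deep (x), about 240 mm wide (y), top face 45 mm above the bench; fixed to the bench, but it stands elsewhere and turned otherwise each time. Origin: centre of its underside. Its x axis points from its front to its back, away from the robot, its y axis to the left, z up. Round pan on its left half (y = +58 mm), grey sprung cover on its right half (y = -52 mm).
- pan_top (a point): Middle of the top face of the round steel pan, diameter 90 mm, flat, no rim, with a turned ring 45 mm across round its middle; 65 mm above the bench when empty. Moves with the pan.
- pan (a joint): How far the pan has sunk on its spring, m: 0 empty, up to 0.013 at the stop; spring about 1000 N/m, so that the largest weight sinks it about 4 mm. It is overloaded beyond 0.0105.
- weight_500: The largest check weight: plain steel, a round body 39 mm in diameter with a neck and knob at the top, 63 mm high, 0.5 kg. Origin: centre of its underside; z up. Grip it round the body, about 30 mm above its foot.
- weight_200: The middle check weight, 30 mm in diameter, 48 mm high, 0.2 kg; to be left alone. Origin: centre of its underside.
- weight_100: The smallest check weight, 24 mm in diameter, 39 mm high, 0.1 kg; to be left alone. Origin: centre of its underside.
- black_tape: Roll of black tape lying flat, 53 mm in diameter, 19 mm high; to be left alone. Origin: centre of its underside.
- cover (a joint): Angle of the sprung cover, rad: 0 shut (level), grows as its front edge rises, at most 1.2. The cover is a grey plate 118 mm deep, 104 mm wide, 5 mm thick. A spring of 0.35 N m/rad, wound up by 0.5 rad when shut, always pushes it shut (about 0.2 N m shut, 0.4 N m at 0.6 rad: 2 to 6 N at the handle).
- cover_handle (a point): Middle of the cover's handle: a round steel bar 10 mm in diameter along the balance's y, 68 mm between its two posts, its axis 32 mm above the middle of the cover plate (24 mm clear between bar and plate), 92 mm in front of the hinge axis. Gripped across (along the balance's x) the bar turns freely between the fingers. Axes turn with the cover: x from its front edge to the hinge, in the plate.
- cover_hinge (a point): Point on the cover's hinge axis, at the back of the cover, 48.5 mm above the bench; the axis runs along the balance's y.
- index (a joint): Angle of the index arm, rad, on the same axis and scale as cover: the cover is in line with the arm when both read the same. Set differently each time, 0.38 to 0.70; held by friction.
- index_tip (a point): Front tip of the index arm: a dark steel bar 118 mm long and 5 mm thick, turning about the cover's hinge axis just right of the cover (60 mm right of the cover's middle), before an aluminium quadrant. When the cover is in line, plate and arm lie in one plane. Axes turn with the arm: x along the arm to the hinge.
Things that resemble listed ones, but are neither listed nor needed, are in the scene too. What is shaped like the weight_500 but green or purple is not meant.

How it is judged:
By the outcome, as a careful person would: the job done as asked, in the order asked, and still so for the second after the job is handed in, while the arm keeps its last pose, push and grip.
It also fails if it takes over 58 s, if anything falls off the work surface, if the arm or the gripper's body presses on something with over 40 N, if the wrist force passes 120 N, or if a joint passes its speed limit or range.

### The arm

A 6-joint arm with a two-finger parallel gripper is mounted at the origin on a cart in front of the work surface, level with it; the furniture and walls round the work are solid. World frame = base frame: x ahead of the robot, y to its left, z up, the work surface at z = 0. Lengths are in mm, angles in rad, forces in N, time in s.
With the tool pointing down it reaches from about 350 to 775 mm from the base axis. Payload 7.3 kg.
Tool frame: the origin (TCP) lies midway between the tips of the shut fingers; the grasp point (between the pads) lies 19 mm behind it (bot.grip_depth is the distance from the TCP to the grasp point, in mm); z points along the fingers, x is the direction in which the jaws open and shut, and the axes are right-handed (so a half turn about z gives the same grasp; the last joint's range is limited). The gripper opens to 92 mm and grips with 3 to 60 N. Pads are 19 mm wide; open, the fingers measure 130 mm over their backs; the gripper's body (75 mm by 190 mm) begins 47 mm behind the grasp point.
Start: joints at [1.195, 0.342, 1.524, -0, 1.275, -0.146], TCP at [119.569, 511.222, 226.741] pointing down, gripper open.
Joint ranges: [-2.53, 2.53], [-0.77, 2.02], [0.04, 2.7], [-1, 4.14], [0.28, 2.66], [-3.11, 3.11]. Speed limits (rad/s): [2.57, 2.57, 3.14, 3.14, 3.14, 3.14].

### API

Orientations are given as [roll, pitch, yaw] about the fixed x, y, z axes, in that order (R = Rz(yaw) Ry(pitch) Rx(roll)).
In Python, from plant import bot gives the robot as it stands. The module is installed in compiled form; this text tells all that it offers.
- The arm moves only by the shell command python3 -m inch 'ROWS'. ROWS is JSON, a list that holds one entry, the list of rows, each a list of 7 numbers: the shift along the tool's x, y, z each as a share of 0.2 m, from -1 to 1, then the turn, a rotation vector about the tool's x, y, z each as a share of 45 degrees, from -1 to 1, then the closure, from -1 (fully open) to 1 (shut), so that 0 is half open. A call has exactly 10 rows; each row is the pose to reach, as a shift and turn from the pose commanded when the call began, along the tool's axes at that moment; what a row does not reach only later rows make up. A row lasts 1/8 s, in which the tool goes at most 62.5 mm and 10.7 degrees, less where a joint would pass 70% of its speed; a pose out of reach is approached as far as the arm can. A call with a number of a shift or a turn outside -1 to 1 is refused whole. A call with a gripper value outside its range is refused whole. The fingers move at their own pace and stop on an object; the grip force is fixed at half the most. Time passes only in rows, so rows that repeat a pose let the fingers close, or fill a call up. It gives the time, the measured TCP pose, the force and the opening at its end, in the units of the state.
- bot.get_obs(): the state, without advancing time (a new reading comes with each control period).
- bot.capture(name): name is "scene" or "top" or "wrist"; returns the picture (384x512x3 uint8, red, green, blue); there is no depth.
- bot.camera_params(name): a dict with "fx", "fy", "cx", "cy" (pixels), "R" (3x3) and "t" (3): a world point X has camera coordinates R X + t; the wrist camera has in their place "T_tool_cam" (4x4, takes a point from camera to tool coordinates, whose origin is the TCP and whose axes are the tool frame's). Camera axes: x right, y down, z forward; pixel columns grow to the right and rows downward; lengths in mm; the calibration is good to about 2 mm. A picture is of the moment at which its call begins: read the wrist's pose just before it. camera_params takes no time and is no camera call.
- bot.close_job(): hands the job in, once; it reports no verdict.
The state is a dict: "time": time; "joint_positions": joint angles; "dq": joint speeds; "tau": joint torques, N m; "tool_pos": TCP position; "tcp_rot": TCP orientation; "contact_force": force on the tool from outside, world axes, zero at the start; "moment": the same for the moment, N m; "grip_width": finger opening in mm.
Only numpy, scipy, OpenCV 4.12 (cv2) and the standard library are available. Lean on these libraries where they do the work, as an engineer would, in place of code of your own. Each camera call takes 0.05 s, during which the arm holds its last target.

## Working session

There is one attempt and no reset: what is moved stays moved. The work goes in short steps, Python scripts to look and compute and a shell command to move; the robot and the scene stay as the last step left them, time stands still between calls to the robot, and variables do not carry over. Pictures are saved under pics/ and viewed, and the job is handed in when it is done.

```bash
mkdir -p pics; python3 - <<'E'
from plant import bot
import cv2
o=bot.get_obs();print(o)
for n in("scene","top","wrist"):
    p=bot.camera_params(n);print(n,p)
    cv2.imwrite(f"pics/{n}0.png",bot.capture(n)[:,:,::-1])
E
```

```text
{'time': 0.0, 'joint_positions': array([ 1.19500694e+00,  3.42729719e-01,  1.52501407e+00, -1.60444744e-05,
        1.27537485e+00, -1.45995960e-01]), 'dq': array([ 0.00042662,  0.00029013, -0.00081481, -0.00013434,  0.00051891,
       -0.00086858]), 'tau': array([ 2.36721098e-04, -4.31238914e+01, -2.44219226e+01,  7.18901306e-02,
        5.56211499e-02, -1.09521932e-04]), 'tool_pos': array([119.41551565, 510.82849158, 226.04235204]), 'tcp_rot': array([-3.14138584e+00,  1.51197844e-03,  1.34100774e+00]), 'contact_force': array([ 0.05477445,  0.30805126, -0.21749324]), 'moment': array([-0.03534294,  0.03878824,  0.01220331]), 'grip_width': 91.68588109147089}
scene {'fx': 370.7342893414882, 'fy': 370.7342893414882, 'cx': 256.9605693706541, 'cy': 186.23423181521767, 'R': array([[ 0.48351973, -0.87531686,  0.0053923 ],
       [-0.4309252 , -0.24339351, -0.86894365],
       [ 0.76191348,  0.41782772, -0.49488165]]), 't': array([-334.09872237,  304.00589312,  489.01971841])}
top {'fx': 416.6741023211053, 'fy': 416.6741023211053, 'cx': 259.0662649987958, 'cy': 193.083453824206, 'R': array([[-0.01717257, -0.99979438,  0.01078458],
       [-0.99175446,  0.01566248, -0.12719191],
       [ 0.12699684, -0.01287987, -0.9918195 ]]), 't': array([ -52.83328263,  614.81433598, 1024.91013729])}
wrist {'fx': 278.5093939424808, 'fy': 278.5093939424808, 'cx': 253.64309381104067, 'cy': 188.81233222427036, 'T_tool_cam': array([[ 9.99999280e-01,  8.69722288e-04, -8.27000399e-04,
        -4.15857649e-01],
       [-6.33309979e-04,  9.67741822e-01,  2.51943178e-01,
        -6.71818486e+01],
       [ 1.01944347e-03, -2.51942473e-01,  9.67741676e-01,
        -1.57765786e+02],
       [ 0.00000000e+00,  0.00000000e+00,  0.00000000e+00,
         1.00000000e+00]])}
```

View pics/scene0.png

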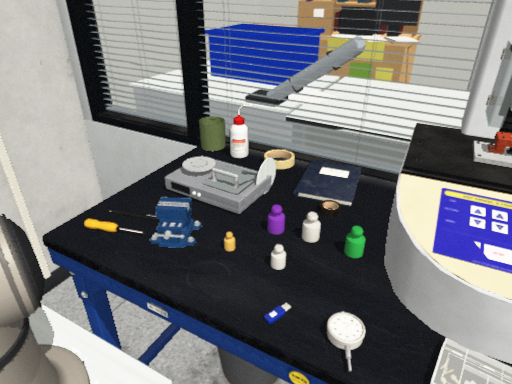

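View pics/top0.png

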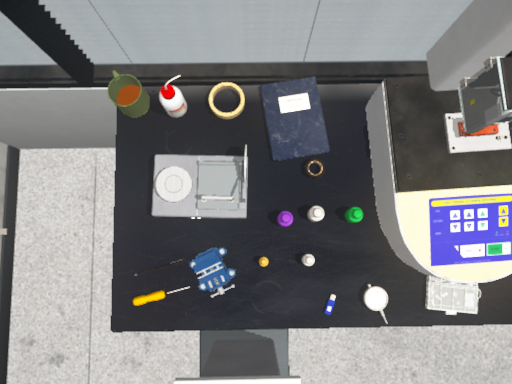

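View pics/wrist0.png

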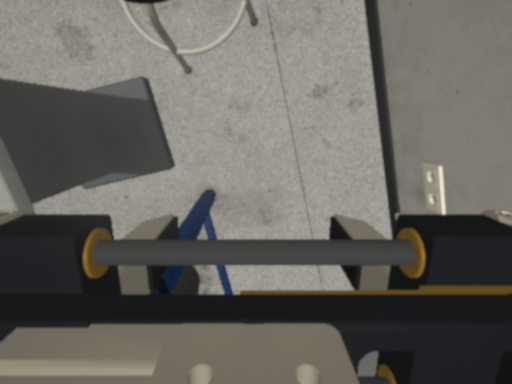

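```bash
cat > h.py <<'E'
import numpy as np,cv2
from plant import bot
def ray(n,u,v,z):
    p=bot.camera_params(n);R,t=p['R'],p['t']
    d=R.T@np.array([(u-p['cx'])/p['fx'],(v-p['cy'])/p['fy'],1]);c=-R.T@t
    return c+d*(z-c[2])/d[2]
def proj(n,X):
    p=bot.camera_params(n);q=p['R']@np.array(X,float)+p['t']
    return p['fx']*q[0]/q[2]+p['cx'],p['fy']*q[1]/q[2]+p['cy']
E
python3 - <<'E'
from h import *
t=cv2.imread('pics/top0.png');s=cv2.imread('pics/scene0.png')
a=cv2.resize(t[145:225,145:255],None,fx=7,fy=7,interpolation=2);cv2.imwrite('pics/topbal.png',a)
a=cv2.resize(t[190:280,250:370],None,fx=6,fy=6,interpolation=2);cv2.imwrite('pics/topw.png',a)
a=cv2.resize(s[145:280,160:370],None,fx=3.8,fy=3.8,interpolation=2);cv2.imwrite('pics/scw.png',a)
E
```

```text
(no output)
```

View pics/topbal.png

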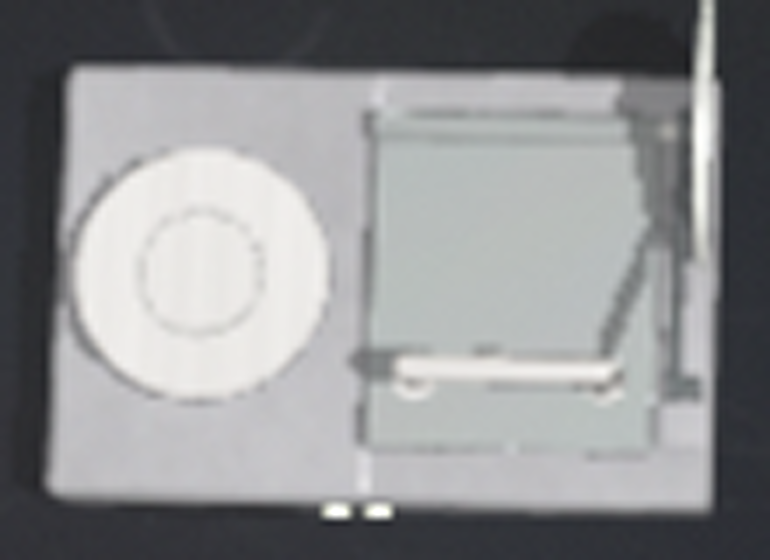

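View pics/topw.png

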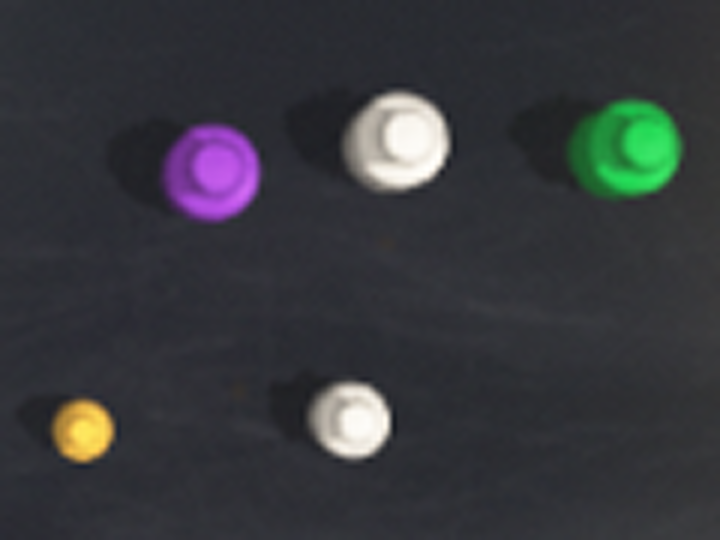

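View pics/scw.png

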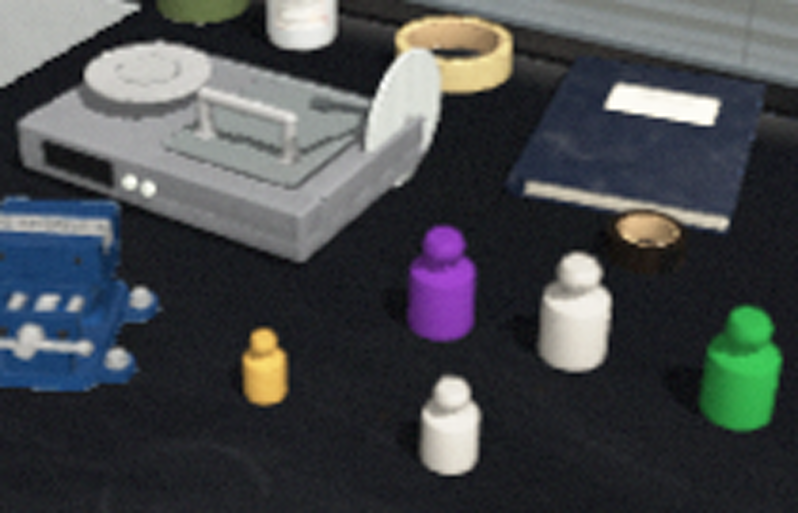

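```bash
python3 - <<'E'
from h import *
f=lambda x,o,k:o+(x+.5)/k-.5
P=lambda x,y,z:ray('top',f(x,145,7),f(y,145,7),z).round(1)
pan=P(201,272,65);print('pan',pan, 'scene',proj('scene',pan))
h1=P(395,366,80.5);h2=P(620,369,80.5);print('handle',h1,h2,(h1+h2)/2,proj('scene',h1),proj('scene',h2))
print('corners top z45',P(72,66,45),P(720,76,45),P(712,512,45),P(48,496,45))
w=ray('top',f(404,250,6),f(135,190,6),60).round(1);print('w',w,proj('scene',[*w[:2],60]),proj('scene',[*w[:2],0]))
for nm,x,y,z in(('purple',216,166,60),('green',645,145,60),('200',353,418,46),('100',83,431,37)):print(nm,ray('top',f(x,250,6),f(y,190,6),z).round(1))
print('tape',ray('top',315,168,15))
E
```

```text
pan [638.3 151.   65. ] scene (np.float64(199.01117567772843), np.float64(162.549275046787))
handle [601.5  79.9  80.5] [599.2   1.3  80.5] [600.35  40.6   80.5 ] (np.float64(212.5266398242237), np.float64(168.66296643126674)) (np.float64(238.52025019982298), np.float64(176.22369064475487))
corners top z45 [718.5 202.7  45. ] [711.2 -34.7  45. ] [551.1 -29.6  45. ] [560.7 209.   45. ]
w [ 561.2 -206.2   60. ] (np.float64(311.6229617667075), np.float64(214.11571774050313)) (np.float64(309.5240604269757), np.float64(236.39395454934777))
purple [ 549.6 -127.6   60. ]
green [ 555.4 -306.4   60. ]
200 [ 444.9 -183.    46. ]
100 [441.2 -70.9  37. ]
tape [ 681.38140172 -211.98415627   15.        ]
```

```bash
cat > to.py <<'E'
import sys
from h import *
from scipy.spatial.transform import Rotation as Ro
def go(x,y,z,yaw=None,tilt=0):
    o=bot.get_obs();R=Ro.from_euler('xyz',o['tcp_rot']);p=o['tool_pos']
    s=R.inv().apply(np.array([x,y,z])-p)/200
    r=[0,0,0]
    if yaw is not None:
        T=Ro.from_euler('xyz',[np.pi,tilt,yaw]);r=(R.inv()*T).as_rotvec()/(np.pi/4)
    print('t',round(o['time'],2),'pos',p.round(1),'rot',np.round(o['tcp_rot'],3),'F',o['contact_force'].round(1),'w',round(o['grip_width'],1))
    print('shift',np.round(s,3),'turn',np.round(r,3))
go(*map(float,sys.argv[1:]))
E
python3 -m inch '[[[0,0.25,0,0,0,0.2,-1],[0,0.5,0,0,0,0.4,-1],[0,0.75,0,0,0,0.6,-1],[-0.2,1,0,0,0,0.8,-1],[-0.4,1,0,0,0,1,-1],[-0.6,1,0,0,0,1,-1],[-0.8,1,0,0,0,1,-1],[-0.9,1,0,0,0,1,-1],[-0.95,1,0,0,0,1,-1],[-0.95,1,0,0,0,1,-1]]]'; python3 to.py 480 90 226 -0.033
```

```text
time: 1.4
tool_pos: [271.2, 280.6, 226.8]
tcp_rot: [-3.141, -0.0, 0.555]
contact_force: [-0.4, -0.0, 0.3]
grip_width: 91.6
t 1.4 pos [271.2 280.6 226.8] rot [-3.141 -0.     0.555] F [-0.4 -0.   0.3] w 91.6
shift [0.385 1.36  0.004] turn [-0.    -0.     0.749]
```

```bash
python3 -m inch '[[[0.1,0.2,0,0,0,0.15,-1],[0.2,0.45,0,0,0,0.35,-1],[0.3,0.7,0,0,0,0.5,-1],[0.45,0.9,0,0,0,0.65,-1],[0.45,1,0,0,0,0.749,-1],[0.45,1,0,0,0,0.749,-1],[0.45,1,0,0,0,0.749,-1],[0.45,1,0,0,0,0.749,-1],[0.45,1,0,0,0,0.749,-1],[0.45,1,0,0,0,0.749,-1]]]'; python3 to.py 561 -206 226 -0.033
```

```text
time: 2.65
tool_pos: [452.8, 158.5, 226.9]
tcp_rot: [-3.141, -0.0, -0.032]
contact_force: [-0.2, 0.2, 0.2]
grip_width: 91.7
t 2.65 pos [452.8 158.5 226.9] rot [-3.141 -0.    -0.032] F [-0.2  0.2  0.2] w 91.7
shift [0.599 1.805 0.004] turn [-0.    -0.     0.002]
```

```bash
python3 -m inch '[[[0.1,0.2,0,0,0,0,-1],[0.25,0.5,0,0,0,0,-1],[0.4,0.75,0,0,0,0,-1],[0.5,0.9,0,0,0,0,-1],[0.6,1,0,0,0,0,-1],[0.6,1,0,0,0,0,-1],[0.6,1,0,0,0,0,-1],[0.6,1,0,0,0,0,-1],[0.6,1,0,0,0,0,-1],[0.6,1,0,0,0,0,-1]]]' 
python3 -m inch '[[[0,0.1,0,0,0,0,-1],[0,0.25,0,0,0,0,-1],[0,0.4,0,0,0,0,-1],[0,0.5,0,0,0,0,-1],[0,0.55,0,0,0,0,-1],[0,0.6,0,0,0,0,-1],[0,0.6,0,0,0,0,-1],[0,0.6,0,0,0,0,-1],[0,0.6,0,0,0,0,-1],[0,0.6,0,0,0,0,-1]]]'; python3 to.py 561 -206 226 -0.033
cat >>h.py <<'E'
from scipy.spatial.transform import Rotation as Ro
def wpose():
    o=bot.get_obs();T=np.eye(4);T[:3,:3]=Ro.from_euler('xyz',o['tcp_rot']).as_matrix();T[:3,3]=o['tool_pos']
    return T@bot.camera_params('wrist')['T_tool_cam']
def wray(W,u,v,z):
    p=bot.camera_params('wrist');d=W[:3,:3]@np.array([(u-p['cx'])/p['fx'],(v-p['cy'])/p['fy'],1]);c=W[:3,3]
    return c+d*(z-c[2])/d[2]
def wproj(W,X):
    p=bot.camera_params('wrist');q=W[:3,:3].T@(np.array(X,float)-W[:3,3])
    return p['fx']*q[0]/q[2]+p['cx'],p['fy']*q[1]/q[2]+p['cy']
E
python3 - <<'E'
from h import *
W=wpose();np.save('W1.npy',W);cv2.imwrite('pics/wrist1.png',bot.capture('wrist')[:,:,::-1])
print(wproj(W,[561,-206,60]),wproj(W,[561,-206,0]))
E
```

```text
time: 3.9
tool_pos: [566.3, -45.2, 226.9]
tcp_rot: [-3.142, -0.0, -0.032]
contact_force: [1.0, -0.2, 0.9]
grip_width: 91.9
time: 5.15
tool_pos: [562.5, -165.1, 226.8]
tcp_rot: [-3.141, -0.0, -0.032]
contact_force: [-0.1, 0.1, 0.4]
grip_width: 91.9
t 5.15 pos [ 562.5 -165.1  226.8] rot [-3.141 -0.    -0.032] F [-0.1  0.1  0.4] w 91.9
shift [-0.001  0.205  0.004] turn [-0.    -0.     0.001]
(np.float64(253.29977648690686), np.float64(207.0433119055776)) (np.float64(253.3849258945102), np.float64(193.7927653812209))
```

View pics/wrist1.png

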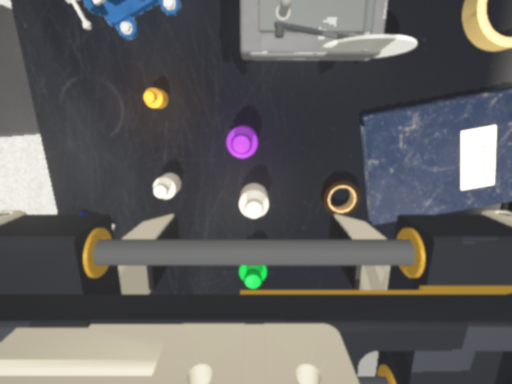

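The wrist view shows the white steel weight at (254,203) right where the top-view fix projects it. Purple (242,142) and green (253,275) are the look-alikes, the smaller steel one is at (167,186) and the tape at (341,197). So I reach for (254,203).

```bash
python3 -m inch '[[[0,0.1,0.1,0,0,0,-1],[0,0.2,0.25,0,0,0,-1],[0,0.207,0.45,0,0,0,-1],[0,0.207,0.65,0,0,0,-1],[0,0.207,0.8,0,0,0,-1],[0,0.207,0.88,0,0,0,-1],[0,0.207,0.94,0,0,0,-1],[0,0.207,0.98,0,0,0,-1],[0,0.207,1,0,0,0,-1],[0,0.207,1,0,0,0,-1]]]'; python3 to.py 561.4 -206.2 11 -0.033
python3 - <<'E'
from h import *
W=wpose();cv2.imwrite('pics/wrist2.png',bot.capture('wrist')[:,:,::-1]);cv2.imwrite('pics/scene2.png',bot.capture('scene')[:,:,::-1])
E
```

```text
time: 6.45
tool_pos: [561.3, -207.0, 27.0]
tcp_rot: [3.141, -0.001, -0.033]
contact_force: [-0.5, -0.6, 0.7]
grip_width: 91.7
t 6.45 pos [ 561.3 -207.    27. ] rot [ 3.141e+00 -1.000e-03 -3.300e-02] F [-0.5 -0.6  0.7] w 91.7
shift [ 0.    -0.004  0.08 ] turn [ 0.    -0.001  0.   ]
```

View pics/wrist2.png

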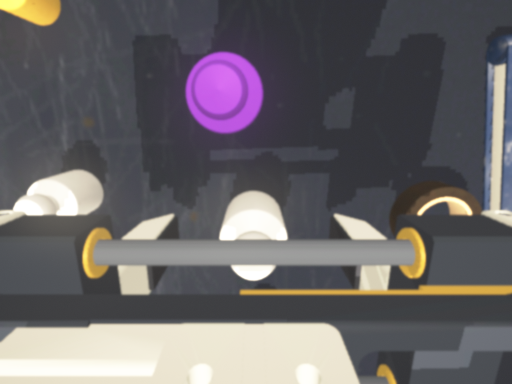

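View pics/scene2.png

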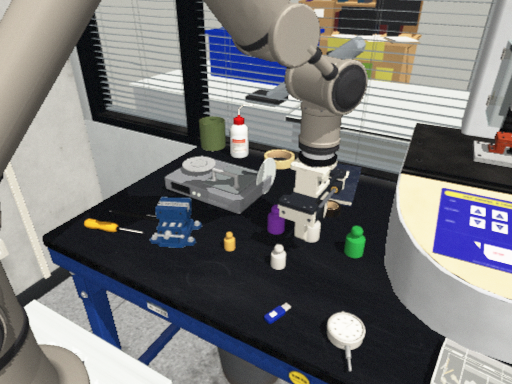

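The weight is centred between the fingers (column 254, finger edges ~175/335). I descend the last 16 mm and close.

```bash
python3 -m inch '[[[0,-0.003,0.04,0,0,0,-1],[0,-0.003,0.08,0,0,0,-1],[0,-0.003,0.08,0,0,0,-1],[0,-0.003,0.08,0,0,0,0.1],[0,-0.003,0.08,0,0,0,0.4],[0,-0.003,0.08,0,0,0,1],[0,-0.003,0.08,0,0,0,1],[0,-0.003,0.08,0,0,0,1],[0,-0.003,0.08,0,0,0,1],[0,-0.003,0.08,0,0,0,1]]]'; python3 to.py 561.4 -206.2 150 -0.033
```

```text
time: 7.8
tool_pos: [561.1, -206.3, 10.7]
tcp_rot: [-3.141, 0.0, -0.033]
contact_force: [-1.0, 0.5, 0.4]
grip_width: 37.8
t 7.8 pos [ 561.1 -206.3   10.7] rot [-3.141  0.    -0.033] F [-1.   0.5  0.4] w 37.8
shift [ 0.002 -0.001 -0.696] turn [-0.  0.  0.]
```

```bash
python3 -m inch '[[[0,0,-0.05,0,0,0,1],[0,0,-0.15,0,0,0,1],[0,0,-0.3,0,0,0,1],[0,0,-0.45,0,0,0,1],[0,0,-0.6,0,0,0,1],[0,0,-0.72,0,0,0,1],[0,0,-0.8,0,0,0,1],[0,0,-0.85,0,0,0,1],[0,0,-0.85,0,0,0,1],[0,0,-0.85,0,0,0,1]]]'; python3 to.py 638.3 151 180 -0.033
python3 -m inch '[[[0.02,-0.05,0,0,0,0,1],[0.05,-0.15,0,0,0,0,1],[0.1,-0.3,0,0,0,0,1],[0.15,-0.45,0,0,0,0,1],[0.2,-0.6,0,0,0,0,1],[0.25,-0.75,0,0,0,0,1],[0.28,-0.88,0,0,0,0,1],[0.32,-0.96,0,0,0,0,1],[0.32,-1,0,0,0,0,1],[0.32,-1,0,0,0,0,1]]]'; python3 to.py 638.3 151 180 -0.033
```

```text
time: 9.05
tool_pos: [560.7, -206.1, 179.6]
tcp_rot: [-3.141, 0.002, -0.033]
contact_force: [-0.3, 0.1, -4.5]
grip_width: 38.4
t 9.05 pos [ 560.7 -206.1  179.6] rot [-3.141e+00  2.000e-03 -3.300e-02] F [-0.3  0.1 -4.5] w 38.4
shift [ 3.300e-01 -1.797e+00 -1.000e-03] turn [-0.001  0.002  0.   ]
time: 10.3
tool_pos: [631.5, -8.2, 180.5]
tcp_rot: [3.141, 0.001, -0.032]
contact_force: [-0.1, 0.0, -5.1]
grip_width: 37.7
t 10.3 pos [631.5  -8.2 180.5] rot [ 3.141e+00  1.000e-03 -3.200e-02] F [-0.1  0.  -5.1] w 37.7
shift [ 0.009 -0.797  0.003] turn [0.    0.001 0.001]
```

```bash
python3 - <<'E'
from h import *
W=wpose();np.save('W3.npy',W);cv2.imwrite('pics/wrist3.png',bot.capture('wrist')[:,:,::-1])
for X in([638.3,151,65],[601.5,79.9,80.5],[599.2,1.3,80.5]):print(wproj(W,X))
E
```

```text
(np.float64(255.6066981234016), np.float64(5.668237880617255))
(np.float64(216.17984319349677), np.float64(92.2873306185128))
(np.float64(219.18928711856128), np.float64(179.72520272428056))
```

View pics/wrist3.png

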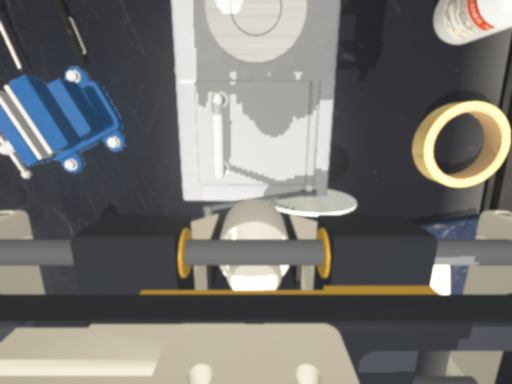

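```bash
python3 -m inch '[[[0,-0.05,0,0,0,0,1],[0,-0.15,0,0,0,0,1],[0.01,-0.3,0,0,0,0,1],[0.01,-0.45,0,0,0,0,1],[0.01,-0.6,0.05,0,0,0,1],[0.01,-0.7,0.1,0,0,0,1],[0.01,-0.76,0.15,0,0,0,1],[0.01,-0.795,0.18,0,0,0,1],[0.01,-0.797,0.2,0,0,0,1],[0.01,-0.797,0.2,0,0,0,1]]]'; python3 to.py 638.3 151 82 -0.033
python3 - <<'E'
from h import *
W=wpose();cv2.imwrite('pics/top4.png',cv2.resize(bot.capture('top')[130:230,130:265,::-1],None,fx=5,fy=5));cv2.imwrite('pics/scene4.png',cv2.resize(bot.capture('scene')[100:230,140:300,::-1],None,fx=4,fy=4))
E
```

```text
time: 11.6
tool_pos: [638.9, 150.0, 140.5]
tcp_rot: [3.141, 0.0, -0.033]
contact_force: [0.4, -0.4, -4.7]
grip_width: 37.9
t 11.6 pos [638.9 150.  140.5] rot [ 3.141  0.    -0.033] F [ 0.4 -0.4 -4.7] w 37.9
shift [-0.003 -0.005  0.292] turn [ 0.     0.    -0.001]
```

View pics/scene4.png

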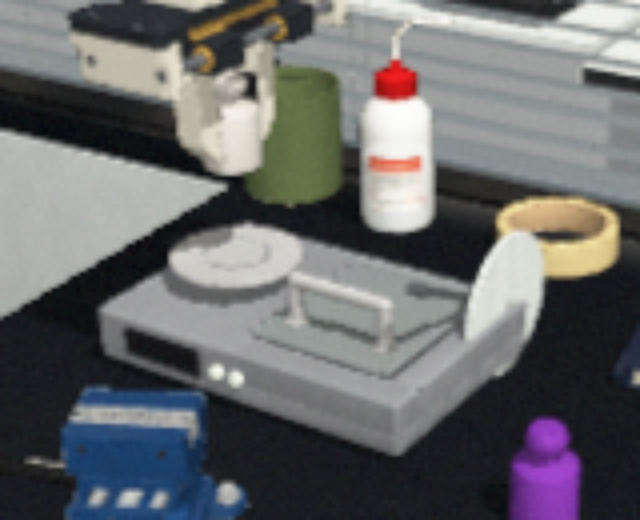

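The weight hangs upright above the pan, clear of the mug. I descend to just above the pan.

```bash
python3 -m inch '[[[0,-0.002,0.03,0,0,0,1],[0,-0.004,0.08,0,0,0,1],[0,-0.005,0.13,0,0,0,1],[0,-0.005,0.18,0,0,0,1],[0,-0.005,0.22,0,0,0,1],[0,-0.005,0.25,0,0,0,1],[0,-0.005,0.27,0,0,0,1],[0,-0.005,0.285,0,0,0,1],[0,-0.005,0.295,0,0,0,1],[0,-0.005,0.295,0,0,0,1]]]'; python3 to.py 638.3 151 76 -0.033
python3 -m inch '[[[0,0,0.005,0,0,0,1],[0,0,0.01,0,0,0,1],[0,0,0.015,0,0,0,1],[0,0,0.02,0,0,0,1],[0,0,0.025,0,0,0,1],[0,0,0.03,0,0,0,1],[0,0,0.035,0,0,0,1],[0,0,0.04,0,0,0,1],[0,0,0.04,0,0,0,1],[0,0,0.04,0,0,0,1]]]'; python3 to.py 638.3 151 72 -0.033
```

```text
time: 12.95
tool_pos: [638.9, 151.8, 81.7]
tcp_rot: [-3.142, -0.0, -0.033]
contact_force: [0.6, -0.1, -3.8]
grip_width: 38.4
t 12.95 pos [638.9 151.8  81.7] rot [-3.142 -0.    -0.033] F [ 0.6 -0.1 -3.8] w 38.4
shift [-0.003  0.004  0.029] turn [-0. -0.  0.]
time: 14.2
tool_pos: [638.9, 151.7, 73.9]
tcp_rot: [-3.141, -0.0, -0.033]
contact_force: [-1.1, 0.4, -3.4]
grip_width: 38.4
t 14.2 pos [638.9 151.7  73.9] rot [-3.141 -0.    -0.033] F [-1.1  0.4 -3.4] w 38.4
shift [-0.003  0.004  0.01 ] turn [-0. -0.  0.]
```

```bash
python3 -m inch '[[[-0.002,0.003,0.003,0,0,0,1],[-0.002,0.003,0.006,0,0,0,1],[-0.002,0.003,0.009,0,0,0,1],[-0.002,0.003,0.012,0,0,0,1],[-0.002,0.003,0.014,0,0,0,1],[-0.002,0.003,0.014,0,0,0,1],[-0.002,0.003,0.014,0,0,0,1],[-0.002,0.003,0.014,0,0,0,1],[-0.002,0.003,0.014,0,0,0,1],[-0.002,0.003,0.014,0,0,0,1]]]'; for i in 1 2 3; do python3 - <<'E'
from h import *
bot.capture('wrist');print(bot.get_obs()['contact_force'].round(2),bot.get_obs()['tool_pos'])
E
done
```

```text
time: 15.45
tool_pos: [638.6, 151.1, 71.0]
tcp_rot: [-3.142, -0.0, -0.033]
contact_force: [1.2, 2.2, 0.0]
grip_width: 38.1
[ 1.81  0.68 -0.08] [638.6242962  151.13477957  71.00653807]
[ 1.99  2.35 -0.17] [638.61394696 151.12407575  70.98420388]
[2.39 2.11 0.04] [638.60196231 151.11298146  70.99560014]
```

The pan carries the full weight (Fz≈0), so I open the fingers.

```bash
python3 -m inch '[[[0,0,0,0,0,0,0.1],[0,0,0,0,0,0,0.05],[0,0,0,0,0,0,0],[0,0,0,0,0,0,-0.1],[0,0,0,0,0,0,-0.2],[0,0,0,0,0,0,-0.3],[0,0,0,0,0,0,-0.4],[0,0,0,0,0,0,-0.5],[0,0,0,0,0,0,-0.5],[0,0,0,0,0,0,-0.5]]]'
python3 -m inch '[[[0,0,-0.05,0,0,0,-0.5],[0,0,-0.1,0,0,0,-0.5],[0,0,-0.2,0,0,0,-0.5],[0,0,-0.3,0,0,0,-0.5],[0,0,-0.4,0,0,0,-0.5],[0,0,-0.5,0,0,0,-0.5],[0,0,-0.55,0,0,0,-0.5],[0,0.0,-0.6,0,0,0,-0.5],[0,0.0,-0.6,0,0,0,-0.5],[0,0.0,-0.6,0,0,0,-0.5]]]'
python3 -m inch '[[[0,0.1,0,0,0,0,-0.5],[-0.05,0.25,0,0,0,0,-0.5],[-0.1,0.4,0,0,0,0,-0.5],[-0.15,0.55,0,0,0,0,-0.5],[-0.17,0.7,0,0,0,0,-0.5],[-0.17,0.8,0,0,0,0,-0.5],[-0.17,0.83,0,0,0,0,-0.5],[-0.17,0.83,0,0,0,0,-0.5],[-0.17,0.83,0,0,0,0,-0.5],[-0.17,0.83,0,0,0,0,-0.5]]]'
python3 - <<'E'
from h import *
W=wpose();np.save('W5.npy',W);cv2.imwrite('pics/wrist5.png',bot.capture('wrist')[:,:,::-1])
t=bot.capture('top')[:,:,::-1];s=bot.capture('scene')[:,:,::-1];cv2.imwrite('pics/top5f.png',t);cv2.imwrite('pics/scene5f.png',s)
cv2.imwrite('pics/top5.png',cv2.resize(t[140:230,145:255],None,fx=6,fy=6,interpolation=2))
cv2.imwrite('pics/scene5.png',cv2.resize(s[100:230,140:300],None,fx=4,fy=4,interpolation=2))
print(wproj(W,[601.5,79.9,80.5]),wproj(W,[599.2,1.3,80.5]))
E
```

```text
time: 16.85
tool_pos: [638.4, 151.2, 70.9]
tcp_rot: [-3.142, -0.0, -0.033]
contact_force: [-0.4, -0.2, -0.5]
grip_width: 68.6
time: 18.1
tool_pos: [638.1, 151.1, 190.2]
tcp_rot: [3.141, 0.001, -0.033]
contact_force: [1.2, -0.1, -1.1]
grip_width: 68.9
time: 19.35
tool_pos: [599.1, -12.8, 190.8]
tcp_rot: [-3.141, 0.0, -0.031]
contact_force: [0.0, 0.3, -0.2]
grip_width: 69.1
(np.float64(252.9034177638593), np.float64(86.79134647414988)) (np.float64(253.08662153429418), np.float64(171.892571055602))
```

View pics/wrist5.png

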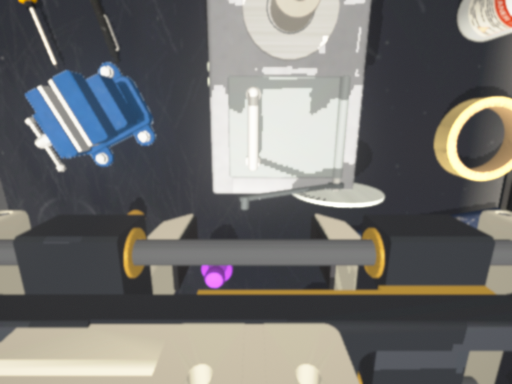

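View pics/scene5.png

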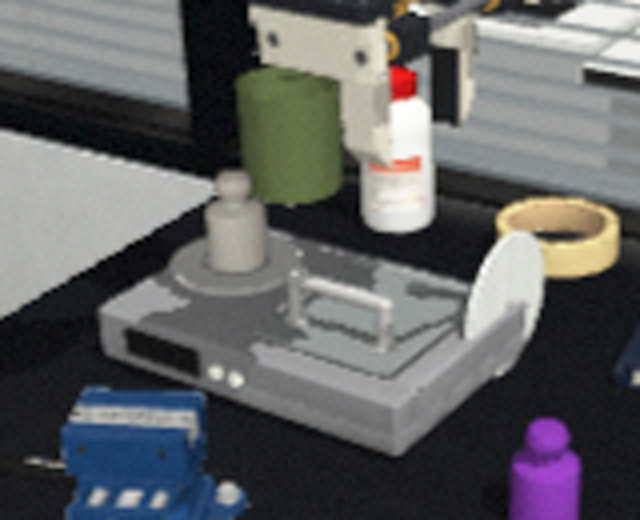

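View pics/top5.png

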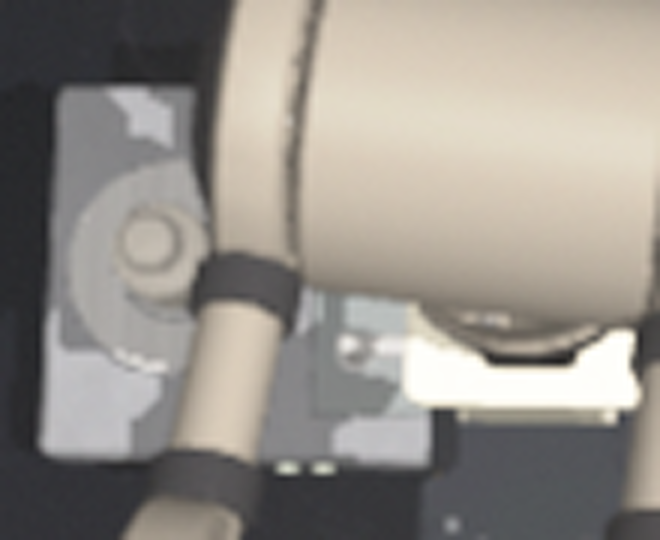

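```bash
python3 - <<'E'
from h import *
a=cv2.imread('pics/wrist5.png')[150:220,220:400];b=cv2.imread('pics/scene5f.png')[140:200,220:290];c=cv2.imread('pics/wrist1.png')[0:70,220:430];d=cv2.imread('pics/top0.png')[140:220,215:255]
cv2.imwrite('pics/za.png',cv2.resize(a,None,fx=4.4,fy=4.4,interpolation=2))
cv2.imwrite('pics/zb.png',cv2.resize(b,None,fx=9,fy=9,interpolation=2))
cv2.imwrite('pics/zc.png',cv2.resize(c,None,fx=3.8,fy=3.8,interpolation=2))
cv2.imwrite('pics/zd.png',cv2.resize(d,None,fx=7,fy=7,interpolation=2))
E
```

```text
(no output)
```

View pics/za.png

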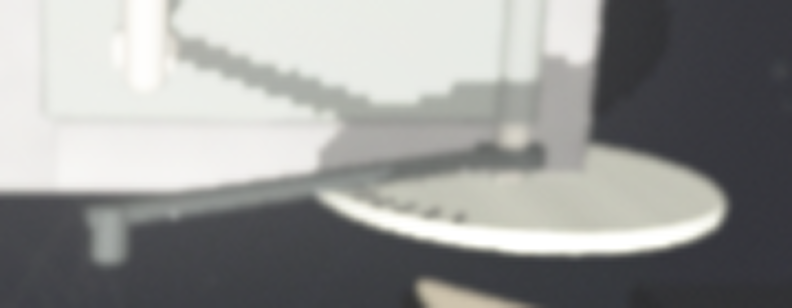

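View pics/zb.png

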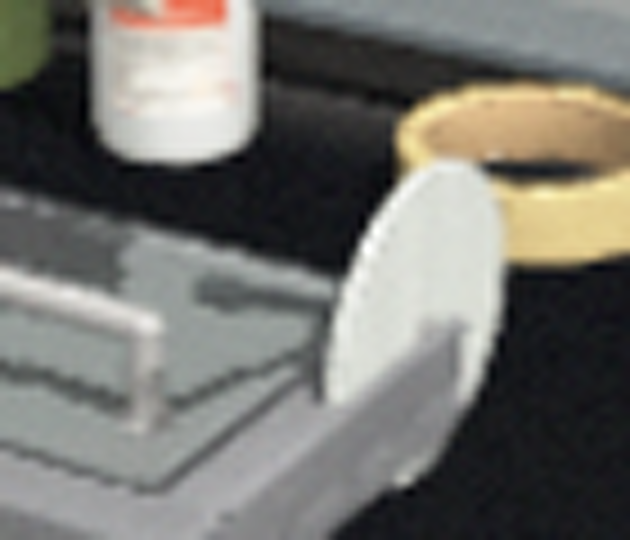

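View pics/zc.png

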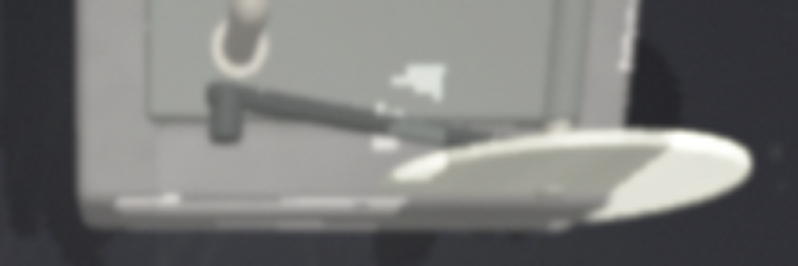

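View pics/zd.png

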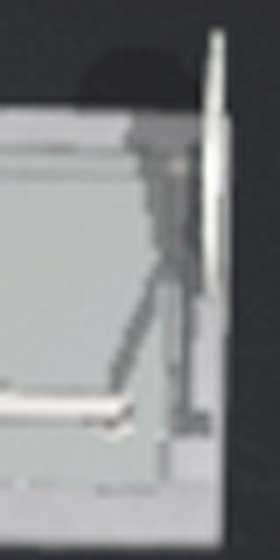

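```bash
python3 - <<'E'
from h import *
from scipy.optimize import least_squares
W1=np.load('W1.npy');W3=np.load('W3.npy');W5=np.load('W5.npy')
f=lambda x,o,k:o+(x+.5)/k-.5
yaw=-.032;xb=np.array([np.cos(yaw),np.sin(yaw),0]);yb=np.array([-np.sin(yaw),np.cos(yaw),0]);zb=np.array([0,0,1.])
H=np.array([600.35,40.6,0]);hin=H+92*xb-60*yb+48.5*zb
obs=[(lambda X:wproj(W5,X),(f(91,220,4.4),f(214,150,4.4))),(lambda X:wproj(W1,X),(f(209,220,3.8),f(93,0,3.8))),(lambda X:proj('top',X),(f(182,215,7),f(430,140,7)))]
def res(X,use=(0,1,2)):return np.concatenate([np.array(obs[i][0](X))-obs[i][1] for i in use])
for use in((0,1,2),(0,1),(0,2),(1,2)):
    r=least_squares(res,[590,-20,100],args=(use,));d=r.x-hin
    print(use,r.x.round(1),r.fun.round(1),'bal',d@xb,d@yb,d[2],'theta',np.arctan2(d[2],-d@xb),np.hypot(d[2],d@xb))
print('hinge px W5',wproj(W5,hin),'za',[(a-o)*4.4 for a,o in zip(wproj(W5,hin),(220,150))],'zc',[(a-o)*3.8 for a,o in zip(wproj(W1,hin),(220,0))],'zd',[(a-o)*7 for a,o in zip(proj('top',hin),(215,140))])
for th in np.arange(.38,.71,.04):
    X=hin+118*(-np.cos(th)*xb+np.sin(th)*zb);print(round(th,2),res(X).round(1))
E
```

```text
(0, 1, 2) [586.7 -18.4 103.3] [-0.3 -0.1  0.4 -0.   0.3  0.3] bal -103.80568761043665 0.6280867921243959 54.758070740750085 theta 0.48540910795164427 117.3629715520383
(0, 1) [586.6 -18.4 103.2] [-0.3 -0.1  0.3  0.1] bal -103.84933302743053 0.5738729481445393 54.71905508038249 theta 0.484941644960353 117.38338451046684
(0, 2) [587.  -17.7 106. ] [-0. -0.  0. -0.] bal -103.43462889558025 1.3515281070503644 57.51032395450612 theta 0.5074430130065846 118.34762277341545
(1, 2) [586.7 -17.6 100.5] [ 0.1 -0.   0.1  0.4] bal -103.8086701170289 1.416217560298428 51.99071869279538 theta 0.4643131016044293 116.10027916271137
hinge px W5 (np.float64(335.9928774571913), np.float64(184.71492053825372)) za [np.float64(510.36866081164175), np.float64(152.74565036831638)] zc [np.float64(555.4124817320054), np.float64(154.71992258131746)] zd [np.float64(193.80338392891335), np.float64(162.31704207125628)]
0.38 [-5.7 -2.8 -6.6  4.4  0.7  3.1]
0.42 [-4.1 -1.5 -4.4  3.   0.7  2.2]
0.46 [-2.2 -0.2 -2.   1.6  0.6  1.2]
0.5 [-0.1  1.1  0.8  0.1  0.6  0.1]
0.54 [ 2.3  2.4  3.8 -1.4  0.6 -1.1]
0.58 [ 5.   3.8  7.  -2.8  0.5 -2.3]
0.62 [ 7.9  5.1 10.6 -4.3  0.5 -3.6]
0.66 [11.1  6.5 14.4 -5.8  0.5 -5. ]
0.7 [14.6  7.8 18.5 -7.3  0.4 -6.4]
```

Weight_500 stands upright in the pan ring (wrist (295,8); scene crop (235,225)). The handle runs (255,93)–(253,168) as predicted. Index tip triangulates to θ≈0.485. Next I go over the handle with the fingers part open.

```bash
python3 to.py 600.3 40.6 100 -0.032; python3 -m inch '[[[0,-0.05,0.03,0,0,0,0.1],[0,-0.12,0.1,0,0,0,0.2],[0,-0.2,0.17,0,0,0,0.2],[-0.002,-0.25,0.24,0,0,0,0.2],[-0.003,-0.267,0.3,0,0,0,0.2],[-0.003,-0.267,0.36,0,0,0,0.2],[-0.003,-0.267,0.42,0,0,0,0.2],[-0.003,-0.267,0.45,0,0,0,0.2],[-0.003,-0.267,0.45,0,0,0,0.2],[-0.003,-0.267,0.45,0,0,0,0.2]]]';  python3 to.py 600.3 40.6 62 -0.032
python3 - <<'E'
from h import *
W=wpose();cv2.imwrite('pics/wrist6.png',bot.capture('wrist')[:,:,::-1]);s=bot.capture('scene')[:,:,::-1]
cv2.imwrite('pics/scene6.png',cv2.resize(s[100:230,140:300],None,fx=4,fy=4,interpolation=2))
E
```

```text
t 19.5 pos [599.1 -13.1 190.9] rot [-3.141 -0.    -0.032] F [-0.7  1.2  0.6] w 68.7
shift [-0.003 -0.269  0.455] turn [-0. -0.  0.]
time: 20.75
tool_pos: [600.5, 39.6, 101.3]
tcp_rot: [-3.142, -0.001, -0.033]
contact_force: [-0.3, -0.1, -0.8]
grip_width: 36.8
t 20.75 pos [600.5  39.6 101.3] rot [-3.142e+00 -1.000e-03 -3.300e-02] F [-0.3 -0.1 -0.8] w 36.8
shift [-0.001 -0.005  0.197] turn [-0.    -0.001 -0.001]
```

View pics/wrist6.png

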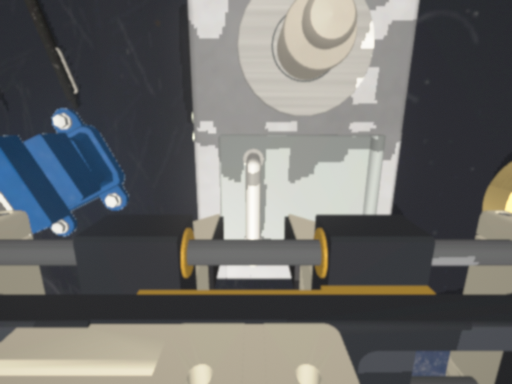

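View pics/scene6.png

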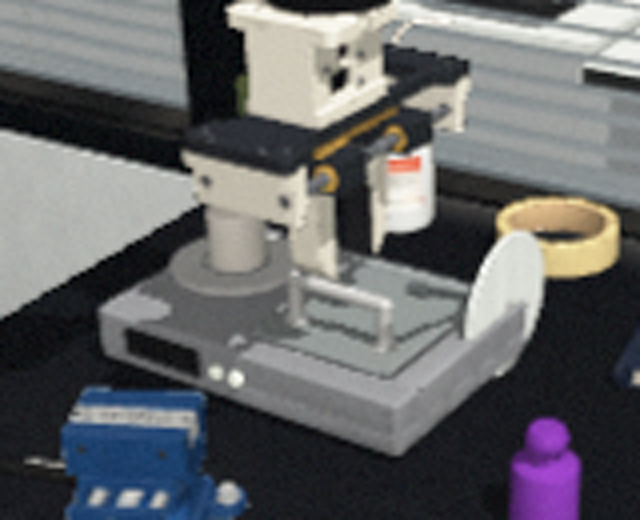

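The handle is centred between the fingers (bar at column 253). I descend and grip it.

```bash
python3 -m inch '[[[0,-0.003,0.04,0,0,0,0.2],[0,-0.005,0.09,0,0,0,0.2],[0,-0.005,0.14,0,0,0,0.2],[0,-0.005,0.17,0,0,0,0.2],[0,-0.005,0.197,0,0,0,0.2],[0,-0.005,0.197,0,0,0,0.5],[0,-0.005,0.197,0,0,0,1],[0,-0.005,0.197,0,0,0,1],[0,-0.005,0.197,0,0,0,1],[0,-0.005,0.197,0,0,0,1]]]'
python3 - <<'E'
from h import *
o=bot.get_obs();print(o['tool_pos'],o['contact_force'],o['grip_width'])
# arc: tool-frame shares; tool x = xb, tool z = down. phi = tilt
for th in np.linspace(0,.52,14):
    ph=.8*th;h=lambda t:np.array([-92*np.cos(t)+32*np.sin(t),92*np.sin(t)+32*np.cos(t)])
    n=lambda p:19*np.array([np.sin(p),np.cos(p)])
    d=(h(th)-n(ph))-(h(0)-n(0));print(round(th,2),'x',round(d[0]/200,3),'z',round(-d[1]/200,3),'turn',round(ph/(np.pi/4),3))
R=Ro.from_euler('xyz',o['tcp_rot'])
z=(R*Ro.from_rotvec([0,.3,0])).apply([0,0,1]);print('tool z after +y turn',z)
E
```

```text
time: 22.1
tool_pos: [599.9, 40.8, 61.7]
tcp_rot: [-3.142, 0.0, -0.033]
contact_force: [-2.4, -0.6, 3.6]
grip_width: 8.5
[599.94844801  40.76513861  61.71726624] [-2.43110773 -0.63427579  3.56091033] 8.527603120544294
0.0 x 0.0 z -0.0 turn 0.0
0.04 x 0.004 z -0.018 turn 0.041
0.08 x 0.008 z -0.036 turn 0.081
0.12 x 0.013 z -0.054 turn 0.122
0.16 x 0.019 z -0.072 turn 0.163
0.2 x 0.026 z -0.089 turn 0.204
0.24 x 0.033 z -0.107 turn 0.244
0.28 x 0.041 z -0.123 turn 0.285
0.32 x 0.05 z -0.14 turn 0.326
0.36 x 0.059 z -0.156 turn 0.367
0.4 x 0.069 z -0.171 turn 0.407
0.44 x 0.079 z -0.187 turn 0.448
0.48 x 0.09 z -0.201 turn 0.489
0.52 x 0.102 z -0.216 turn 0.53
tool z after +y turn [ 0.2949504  -0.00957342 -0.9554646 ]
```

```bash
python3 -m inch '[[[0.004,0,-0.018,0,-0.041,0,1],[0.008,0,-0.036,0,-0.081,0,1],[0.013,0,-0.054,0,-0.122,0,1],[0.019,0,-0.072,0,-0.163,0,1],[0.026,0,-0.089,0,-0.204,0,1],[0.033,0,-0.107,0,-0.244,0,1],[0.033,0,-0.107,0,-0.244,0,1],[0.033,0,-0.107,0,-0.244,0,1],[0.033,0,-0.107,0,-0.244,0,1],[0.033,0,-0.107,0,-0.244,0,1]]]'
cat > ang.py <<'E'
from h import *
from scipy.optimize import brentq
o=bot.get_obs();R=Ro.from_euler('xyz',o['tcp_rot']).as_matrix();g=o['tool_pos']-19*R[:,2]
yaw=-.0325;xb=np.array([np.cos(yaw),np.sin(yaw),0])
hx=np.array([599.9,40.8,80.7])+92*xb  # hinge in line with handle
d=g-hx;dx=d@xb;dz=g[2]-48.5
print('t',o['time'],'grasp',g.round(1),'radius',np.hypot(dx,dz).round(1),'(97.4) cover',round(np.arctan2(dz,-dx)-np.arctan2(32,92),3),'tilt',np.arcsin(-R[0,2]).round(3),'F',o['contact_force'].round(1),'M',o['moment'].round(2),'w',round(o['grip_width'],1))
E
python3 ang.py
```

```text
time: 23.35
tool_pos: [606.4, 40.5, 82.8]
tcp_rot: [3.142, 0.192, -0.033]
contact_force: [-4.1, -0.7, -2.4]
grip_width: 9.0
t 23.35 grasp [610.   40.4 101.4] radius 97.5 (97.4) cover 0.239 tilt 0.192 F [-4.1 -0.7 -2.4] M [-0.21  0.74 -0.08] w 9.0
```

```bash
python3 - <<'E'
import numpy as np
h=lambda t:np.array([-92*np.cos(t)+32*np.sin(t),92*np.sin(t)+32*np.cos(t)])
n=lambda p:19*np.array([np.sin(p),np.cos(p)])
p0=.1916
for th in np.linspace(.24,.49,7):
    ph=.8*th;d=(h(th)-n(ph))-(h(.24)-n(p0))
    tx=np.array([np.cos(p0),-np.sin(p0)]);tz=-np.array([np.sin(p0),np.cos(p0)])
    print(round(th,3),round(d@tx/200,3),round(d@tz/200,3),'turn',round(-(ph-p0)/(np.pi/4),3))
E
```

```text
0.24 -0.0 -0.0 turn -0.001
0.282 0.005 -0.019 turn -0.043
0.323 0.01 -0.037 turn -0.085
0.365 0.017 -0.055 turn -0.128
0.407 0.024 -0.073 turn -0.17
0.448 0.032 -0.091 turn -0.213
0.49 0.04 -0.108 turn -0.255
```

```bash
python3 -m inch '[[[0.005,0,-0.019,0,-0.043,0,1],[0.01,0,-0.037,0,-0.085,0,1],[0.017,0,-0.055,0,-0.128,0,1],[0.024,0,-0.073,0,-0.17,0,1],[0.032,0,-0.091,0,-0.213,0,1],[0.039,0,-0.106,0,-0.25,0,1],[0.039,0,-0.106,0,-0.25,0,1],[0.039,0,-0.106,0,-0.25,0,1],[0.039,0,-0.106,0,-0.25,0,1],[0.039,0,-0.106,0,-0.25,0,1]]]'
python3 ang.py
python3 - <<'E'
from h import *
W=wpose();np.save('W7.npy',W);cv2.imwrite('pics/wrist7.png',bot.capture('wrist')[:,:,::-1]);s=bot.capture('scene')[:,:,::-1];t=bot.capture('top')[:,:,::-1];cv2.imwrite('pics/top7f.png',t);cv2.imwrite('pics/scene7f.png',s)
cv2.imwrite('pics/scene7.png',cv2.resize(s[110:220,170:290],None,fx=5,fy=5,interpolation=2))
cv2.imwrite('pics/top7.png',cv2.resize(t[140:225,145:255],None,fx=6,fy=6,interpolation=2))
E
```

```text
time: 24.6
tool_pos: [618.1, 40.1, 102.3]
tcp_rot: [3.141, 0.389, -0.033]
contact_force: [-5.4, -1.0, -3.4]
grip_width: 9.0
t 24.6 grasp [625.3  39.8 119.9] radius 97.6 (97.4) cover 0.486 tilt 0.389 F [-5.4 -1.  -3.4] M [-0.21  0.75  0.01] w 9.0
```

View pics/wrist7.png

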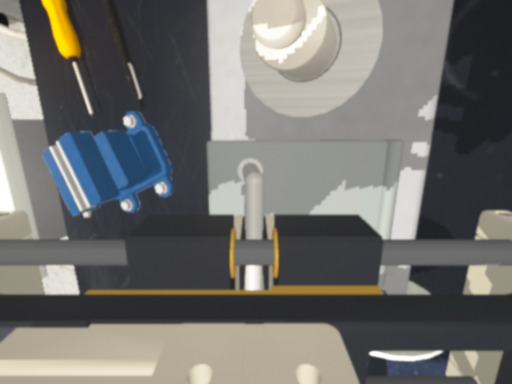

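View pics/scene7.png

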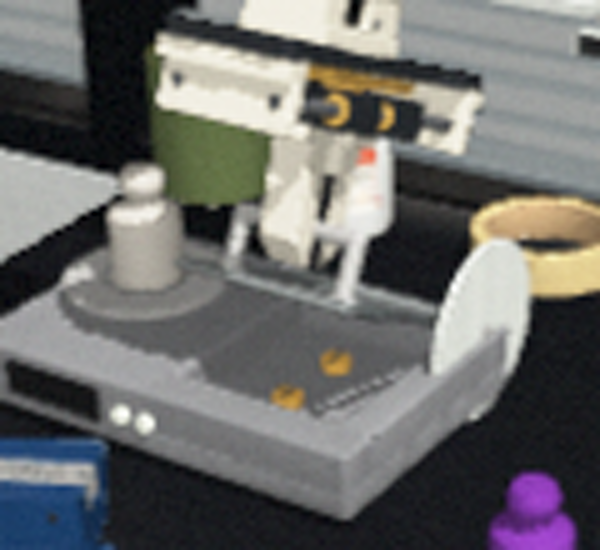

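View pics/top7.png

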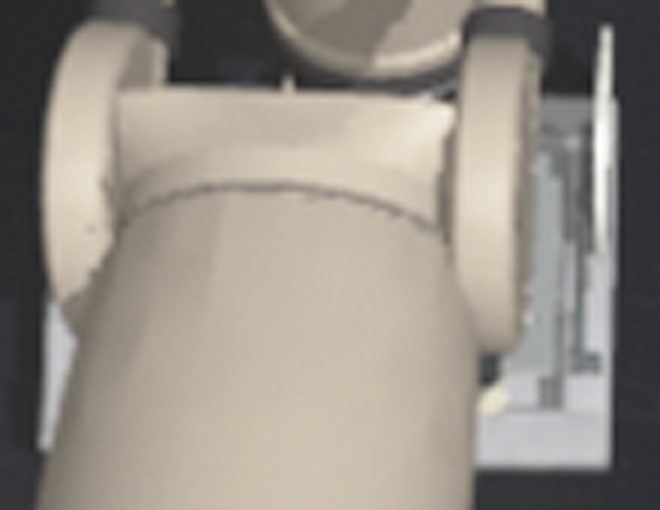

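```bash
python3 - <<'E'
from h import *
t=cv2.imread('pics/top7f.png');s=cv2.imread('pics/scene7f.png')
cv2.imwrite('pics/zs7.png',cv2.resize(s[145:200,210:285],None,fx=10,fy=10,interpolation=2))
cv2.imwrite('pics/zt7.png',cv2.resize(t[155:220,222:252],None,fx=9,fy=9,interpolation=2))
yaw=-.0325;xb=np.array([np.cos(yaw),np.sin(yaw),0]);yb=np.array([-np.sin(yaw),np.cos(yaw),0]);zb=np.array([0,0,1.])
H=np.array([599.9,40.8,0])+92*xb+48.5*zb
for th in(.44,.46,.48,.50,.52,.54):
  n=np.sin(th)*xb+np.cos(th)*zb;e=-np.cos(th)*xb+np.sin(th)*zb
  for nm,yy in(('cov R top',-52),('idx L top',-58),('idx R top',-62),):
    X=H+118*e+2.5*n+yy*yb;a=proj('scene',X);b=proj('top',X);print(th,nm,'zs',[round((q-o)*10+4.5,0) for q,o in zip(a,(210,145))],'zt',[round((q-o)*9+4,0) for q,o in zip(b,(222,155))])
E
```

```text
0.44 cov R top zs [np.float64(299.0), np.float64(278.0)] zt [np.float64(146.0), np.float64(430.0)]
0.44 idx L top zs [np.float64(320.0), np.float64(284.0)] zt [np.float64(168.0), np.float64(430.0)]
0.44 idx R top zs [np.float64(335.0), np.float64(288.0)] zt [np.float64(183.0), np.float64(430.0)]
0.46 cov R top zs [np.float64(301.0), np.float64(268.0)] zt [np.float64(146.0), np.float64(425.0)]
0.46 idx L top zs [np.float64(323.0), np.float64(274.0)] zt [np.float64(168.0), np.float64(425.0)]
0.46 idx R top zs [np.float64(337.0), np.float64(278.0)] zt [np.float64(183.0), np.float64(425.0)]
0.48 cov R top zs [np.float64(304.0), np.float64(258.0)] zt [np.float64(146.0), np.float64(420.0)]
0.48 idx L top zs [np.float64(325.0), np.float64(264.0)] zt [np.float64(168.0), np.float64(420.0)]
0.48 idx R top zs [np.float64(339.0), np.float64(268.0)] zt [np.float64(183.0), np.float64(420.0)]
0.5 cov R top zs [np.float64(306.0), np.float64(249.0)] zt [np.float64(145.0), np.float64(415.0)]
0.5 idx L top zs [np.float64(328.0), np.float64(255.0)] zt [np.float64(168.0), np.float64(415.0)]
0.5 idx R top zs [np.float64(342.0), np.float64(259.0)] zt [np.float64(183.0), np.float64(415.0)]
0.52 cov R top zs [np.float64(309.0), np.float64(239.0)] zt [np.float64(145.0), np.float64(409.0)]
0.52 idx L top zs [np.float64(330.0), np.float64(245.0)] zt [np.float64(168.0), np.float64(410.0)]
0.52 idx R top zs [np.float64(345.0), np.float64(249.0)] zt [np.float64(183.0), np.float64(410.0)]
0.54 cov R top zs [np.float64(312.0), np.float64(229.0)] zt [np.float64(145.0), np.float64(404.0)]
0.54 idx L top zs [np.float64(333.0), np.float64(235.0)] zt [np.float64(168.0), np.float64(404.0)]
0.54 idx R top zs [np.float64(347.0), np.float64(239.0)] zt [np.float64(183.0), np.float64(404.0)]
```

View pics/zs7.png

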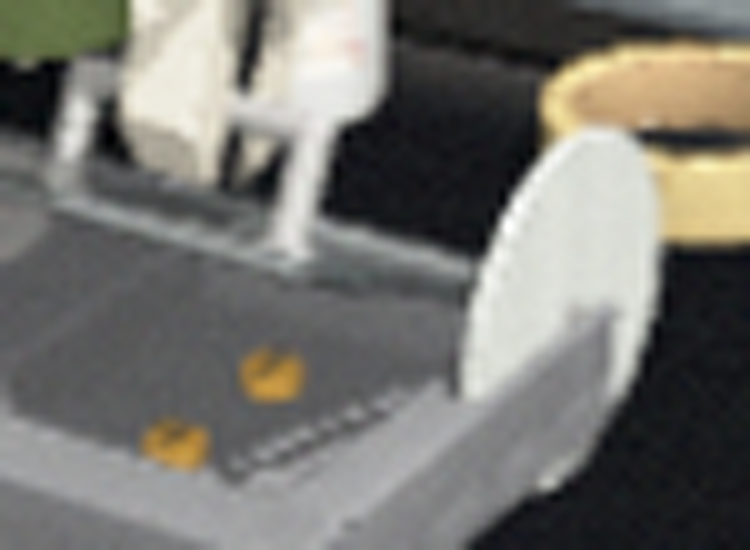

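View pics/zt7.png

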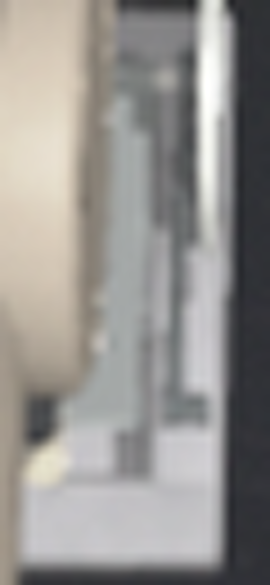

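```bash
python3 - <<'E'
from h import *
W1=np.load('W1.npy');W5=np.load('W5.npy')
yaw=-.0325;xb=np.array([np.cos(yaw),np.sin(yaw),0]);yb=np.array([-np.sin(yaw),np.cos(yaw),0]);zb=np.array([0,0,1.])
H=np.array([599.9,40.8,0])+92*xb+48.5*zb
a=cv2.imread('pics/wrist5.png')[165:220,230:350];c=cv2.imread('pics/wrist1.png')[5:50,260:380]
t=cv2.imread('pics/top0.png')[150:215,225:255]
out=[]
for img,pr,o,k in((a,lambda X:wproj(W5,X),(230,165),6),(c,lambda X:wproj(W1,X),(260,5),6),):
  rows=[]
  for th in(.45,.485,.52):
    im=cv2.resize(img,None,fx=k,fy=k,interpolation=2)
    n=np.sin(th)*xb+np.cos(th)*zb;e=-np.cos(th)*xb+np.sin(th)*zb
    for s,col in((2.5,(0,0,255)),(-2.5,(0,255,0))):
      P=[tuple(int(round((q-oo+.5)*k)) for q,oo in zip(pr(H+L*e+s*n-60*yb),o)) for L in(0,118)]
      cv2.line(im,*P,col,1)
    rows.append(im)
  out.append(np.vstack(rows))
cv2.imwrite('pics/ova.png',cv2.resize(out[0],None,fx=.6,fy=.6,interpolation=3));cv2.imwrite('pics/ovc.png',cv2.resize(out[1],None,fx=.7,fy=.7,interpolation=3))
g=cv2.cvtColor(cv2.imread('pics/top7f.png'),cv2.COLOR_BGR2GRAY)
print('cols',list(range(230,246)))
for r in range(194,210):print(r,g[r,230:246])
E
```

```text
cols [230, 231, 232, 233, 234, 235, 236, 237, 238, 239, 240, 241, 242, 243, 244, 245]
194 [151 133 149 168 166 167 166 147 132 156 141 122 166 199 202 199]
195 [151 136 149 167 167 167 167 146 132 159 146 124 167 199 203 200]
196 [147 143 156 167 166 167 166 145 134 162 147 124 166 201 202 201]
197 [142 151 163 167 167 167 166 146 136 158 139 123 165 200 203 202]
198 [144 158 166 167 167 167 168 150 136 149 126 119 147 170 177 194]
199 [159 166 167 166 167 166 168 152 137 149 132 122 124 120 131 174]
200 [168 167 167 167 167 168 167 150 139 152 136 126 125 127 132 171]
201 [173 174 175 176 176 175 170 149 137 152 133 123 131 134 131 169]
202 [185 188 189 189 181 167 161 137 135 163 161 163 172 173 166 183]
203 [196 196 196 195 171 133 134 124 137 178 197 197 199 201 202 202]
204 [198 196 196 196 172 134 134 124 137 181 197 199 200 202 202 201]
205 [197 196 197 197 176 136 135 126 141 182 199 201 202 203 205 201]
206 [197 198 198 199 175 137 137 126 141 182 199 201 204 205 206 202]
207 [183 184 183 181 164 139 138 131 145 183 199 201 204 206 206 202]
208 [176 176 174 173 169 165 166 162 166 182 192 195 197 198 199 198]
209 [196 197 196 195 193 191 192 192 189 187 186 186 188 190 191 192]
```

View pics/ova.png

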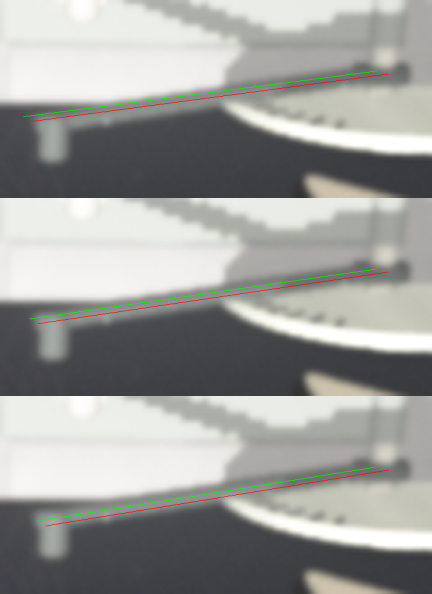

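View pics/ovc.png

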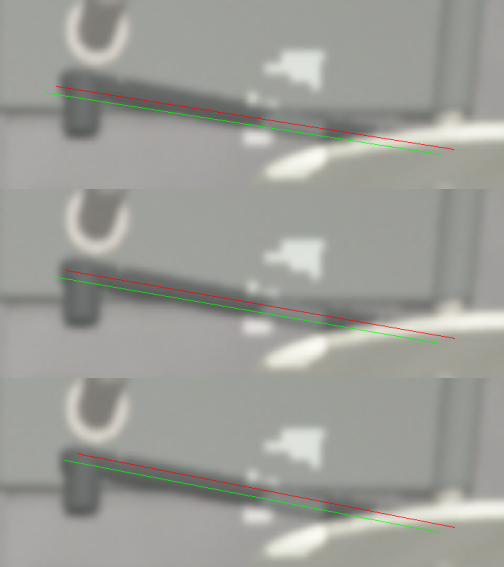

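The cover's front edge (top view rows ≈201.8, columns 231–233) and the index tip (row ≈202.0, columns 240–242) agree to about 0.3 px (≈0.01 rad). The overlays confirm the index at ≈0.485, against 0.486 for the cover. I do one hold and a last check.

```bash
python3 -m inch '[[[0,0,0,0,0,0,1],[0,0,0,0,0,0,1],[0,0,0,0,0,0,1],[0,0,0,0,0,0,1],[0,0,0,0,0,0,1],[0,0,0,0,0,0,1],[0,0,0,0,0,0,1],[0,0,0,0,0,0,1],[0,0,0,0,0,0,1],[0,0,0,0,0,0,1]]]'; python3 ang.py
python3 - <<'E'
from h import *
cv2.imwrite('pics/scene8.png',bot.capture('scene')[:,:,::-1])
E
```

```text
time: 26.0
tool_pos: [618.1, 40.1, 102.3]
tcp_rot: [3.141, 0.389, -0.033]
contact_force: [-6.6, -0.9, -2.0]
grip_width: 8.8
t 26.0 grasp [625.3  39.8 119.9] radius 97.6 (97.4) cover 0.486 tilt 0.389 F [-6.6 -0.9 -2. ] M [-0.23  0.76  0.02] w 8.8
```

View pics/scene8.png

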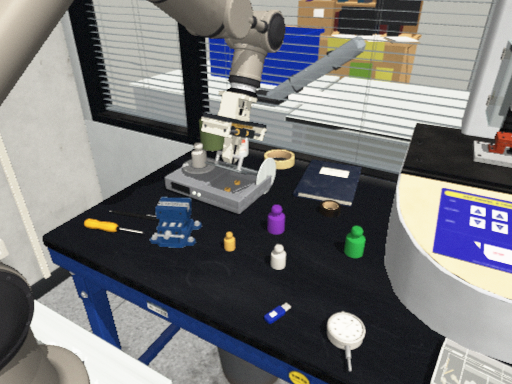

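The weight stands on the pan (199,157), the cover is held open at the handle (235,160), and the other weights and the tape (330,206) are where they were. I hand in.

```bash
python3 -c "
from plant import bot
print(bot.close_job())"
```

```text
the job is handed in; nothing more can be done
None
```

I set the largest check weight upright on the middle of the pan and let go of it once the pan carried its full weight. I then lifted the cover by its handle, and the job was handed in at about 26 s with the gripper still holding it there.

- **Cover and index arm:** the arm pose put the cover at 0.486 rad. Three views put the index arm at about 0.485 rad, though the separate view pairs ranged from 0.464 to 0.507. In the top view the two front edges agreed to about 0.3 pixel (0.01 rad), with the cover perhaps very slightly high.
- **Holding:** the cover did not move during the last 1.25 s hold, with under 10 N at the wrist.
- **Weight on the pan:** the last scene picture shows it upright. By eye it sits within about 2 mm of the middle.
- **Left alone:** in the last scene picture the two smaller weights, the tape and the look-alikes are where they were. I did not touch the index arm.

No check failed.

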